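# Lift the drilling plate off its dowels

### The job

In the smithy, take the oblong drilling plate off its jig so that the knife blank under it can be changed: grip it by its handle, lift it straight up and level off the two dowels, and set it down, handle up, flat in the middle of the light wooden board. Keep it level all the way, do not drop it, and leave the square plate, which has the same handle, where it lies.

Things in the scene. Friction and masses are not known exactly. Their poses are not given: they have to be found in the camera images.
- plate: Drilling plate: bare steel, oblong, 150 (x) by 70 (y) by 8 mm, 0.5-0.75 kg. Origin: centre of underside, z up. 14 mm through holes at x +-58, y 0. Handle: dark steel bridge along x over its middle: square bar 90 long, 14 wide, 14 high, centre line 42 mm above origin, 27 mm free below it, posts at x +-39. Grip mid-bar from above, fingers closing along y. Loose; starts lying on the jig.
- jig: Jig: dark steel block 190 (x) by 100 (y) by 30 mm high, fixed; a bright knife tang sticks out 65 mm at its +x end. Origin: centre of underside, z up. Two upright 12 mm dowels with tapered tips (1 mm play all round in the plate's holes) at x +-58, y 0, reaching 20 mm above its top, 50 above origin. At the start the plate lies on its top, same x, y and yaw.
- board: The light wooden board on which to set the plate down: 240 mm (x) by 170 mm (y), 18 mm thick, empty, fixed to the bench. Origin: centre of its underside; z up.
- spare: Not wanted, to be left alone: a square steel plate 100 by 100 mm, 8 mm thick, without holes, with the same handle as the drilling plate (bar along its x, top 49 mm above its underside), lying loose on the bench. Origin: centre of its underside; z up.
There are look-alikes about, which are no part of the job. Leave any green look-alike of the plate alone.

How it is judged:
By the outcome, as a careful person would: the job done as asked, in the order asked, and still so for the second after the job is handed in, with the robot touching nothing.
It also fails if it takes over 42 s, if anything falls off the work surface, if the arm or the gripper's body presses on something with over 40 N, if the wrist force passes 120 N, or if a joint passes its speed limit or range.

### The arm

A 7-joint arm with a two-finger parallel gripper is mounted at the origin on the work surface. World frame = base frame: x ahead of the robot, y to its left, z up, the work surface at z = 0. Lengths are in m, angles in rad, forces in N, time in s.
With the tool pointing down it reaches from about 0.35 to 0.775 m from the base axis. Payload 3.1 kg.
Tool frame: the origin (TCP) lies on the mounting face of the last link; the fingertips stand 173 mm ahead of it and the grasp point (between the pads) lies 155 mm ahead of it; z points along the fingers, y is the direction in which the jaws open and shut (so a half turn about z gives the same grasp; the last joint's range is limited). The gripper opens to 85 mm and grips with 20 to 120 N. Pads are 22 mm wide; open, the fingers measure 114 mm over their backs; the gripper's body (76 mm by 85 mm) begins 54 mm behind the grasp point. The pads swing forward as they close: fully open they stand 13 mm farther back than shut.
Start: joints at [1.238, 0.311, 0.014, 1.512, -0.004, 1.319, -0.027], TCP at [0.158, -0.527, 0.405] pointing down, gripper open.
Joint ranges: [-2.7, 2.7], [-0.3, 1.91], [-1.27, 1.3], [0.12, 2.57], [-1.44, 4.58], [0.2, 2.03], [-3.05, 3.05]. Speed limits (rad/s): [2.79, 2.79, 3.14, 3.14, 3.14, 3.14, 3.14].

### API

Orientations are given as a unit quaternion [x, y, z, w].
In Python, from rig import env, camera, finish_job, silhouettes, landmark_of gives the robot as it stands.
- The arm moves only by the shell command python3 -m creep 'ROWS' [FORCE]. ROWS is JSON, a list of rows, each an object of numbers: "hand": the opening, from 0 (shut) to 1 (fully open); "x", "y", "z": the shift along the world's x, y, z normalised to -1 to 1, where 1 is 50 mm; "ax", "ay", "az": the turn, a rotation vector about the world's x, y, z normalised to -1 to 1, where 1 is 4 degrees. A call has 1 to 20 rows; each row shifts and turns the commanded pose from where the row before left it; what a row does not reach is not made up. A row lasts 1/10 s, in which the tool goes at most 50 mm and 8.59 degrees, less where a joint would pass 70% of its speed; a pose out of reach is approached as far as the arm can. A call with a number of a shift or a turn outside -1 to 1 is refused whole. A call with a gripper value outside its range is refused whole. The fingers move at their own pace and stop on an object; FORCE is the grip in N (left out, the last holds). Time passes only in rows, so rows that do not move let the fingers close. It gives the time, the measured TCP pose, the force and the opening at its end, in the units of the state.
- env.get_state(): the state, without advancing time (a new reading comes with each control period).
- camera(name): name is "scene" or "side" or "wrist"; returns a dict with "img" (384x512x3 uint8, red, green, blue), "camera_matrix" (3x3 intrinsics, pixels), "extrinsics" (4x4, takes a point from camera to world coordinates). Camera axes: x right, y up, looking along -z (the intrinsics and any distortion apply to the point x, -y, -z); pixel columns grow to the right and rows downward; lengths in m; the calibration is good to about 2 mm. A picture is of the moment at which its call begins. There is no depth.
- finish_job(): hands the job in, once; it reports no verdict.
Trained networks look in a picture, given as the dict that the camera call returned (one of the last four; its "shot" number tells which), for a name from the list of things; names that differ only in an ending like _2 or _b are one class to them, and where a whole thing is asked for, a point or a joint stands for the part that bears it (a point fixed in the world has none). Each returns a list of dicts, best first, with "score" (0 to 1); they miss things now and then, are a little off and sometimes report something else, mostly with a low value. They report only what shows in the picture. A call takes as long as a camera call. They do not tell look-alikes from the thing itself.
- silhouettes(picture, name): "region" (384x512 bool, what is visible of it) and "extent" ([left, top, width, height] as shares, 0 to 1, of the picture: columns of its width, rows of its height, round what is visible of it).
- landmark_of(picture, name): "position" ([column, row] as shares, 0 to 1, of the picture: columns of its width, rows of its height: a listed point, or the origin of a listed thing).
The state is a dict: "time": time; "joints": joint angles; "joint_vel": joint speeds; "joint_torque": joint torques, N m; "eef_pos": TCP position; "tool_rot": TCP orientation; "ft_force": force on the tool from outside, world axes, zero at the start; "ft_torque": the same for the moment, N m; "finger_gap": finger opening in m.
Only numpy, scipy, OpenCV 4.12 (cv2) and the standard library are available. Lean on these libraries where they do the work, as an engineer would, in place of code of your own. Each camera call takes 0.05 s, during which the arm holds its last target.

## Working session

There is one attempt and no reset: what is moved stays moved. The work goes in short steps, Python scripts to look and compute and a shell command to move; the robot and the scene stay as the last step left them, time stands still between calls to the robot, and variables do not carry over. Pictures are saved under pics/ and viewed, and the job is handed in when it is done.

```bash
ls; mkdir -p pics; cat > h.py <<'E'
import numpy as np, cv2
from rig import env, camera, finish_job, silhouettes, landmark_of
def save(p,n): cv2.imwrite('pics/'+n+'.png',cv2.cvtColor(p['img'],cv2.COLOR_RGB2BGR))
def ray(p,u,v):
    K=np.array(p['camera_matrix']);E=np.array(p['extrinsics'])
    d=np.linalg.inv(K)@[u,v,1]; d=np.array([d[0],-d[1],-d[2]])
    return E[:3,3],E[:3,:3]@d
def hit(p,u,v,z):
    o,d=ray(p,u,v); return o+d*(z-o[2])/d[2]
def proj(p,X):
    K=np.array(p['camera_matrix']);E=np.array(p['extrinsics'])
    c=E[:3,:3].T@(np.array(X)-E[:3,3]); q=K@[c[0],-c[1],-c[2]]; return q[:2]/q[2]
E
python3 - <<'E'
from h import *
for n in ['scene','side','wrist']:
    p=camera(n); save(p,n+'0'); print(n,[k for k in p],np.round(p['extrinsics'],3).tolist())
    for t in ['plate','jig','board','spare']:
        for r in landmark_of(p,t)[:4]:
            u,v=r['position'][0]*512,r['position'][1]*384
            print(t,round(r['score'],2),round(u),round(v),np.round(hit(p,u,v,0.03 if t=='plate' else 0),3))
s=env.get_state();print({k:np.round(v,3).tolist() for k,v in s.items()})
E
```

```text
pics
scene ['img', 'camera_matrix', 'extrinsics', 'shot'] [[0.407, -0.623, 0.668, 1.23], [0.913, 0.286, -0.29, -0.402], [-0.01, 0.728, 0.685, 0.885], [0.0, 0.0, 0.0, 1.0]]
plate 0.9 101 209 [ 0.281 -0.439  0.03 ]
plate 0.84 186 267 [ 0.561 -0.293  0.03 ]
plate 0.7 382 205 [0.58  0.244 0.03 ]
jig 0.85 179 277 [ 0.556 -0.312 -0.   ]
board 0.65 383 206 [0.56  0.268 0.   ]
spare 0.75 289 244 [ 0.574 -0.027  0.   ]
side ['img', 'camera_matrix', 'extrinsics', 'shot'] [[-0.988, 0.115, -0.1, 0.274], [-0.153, -0.74, 0.655, 0.842], [0.001, 0.662, 0.749, 1.103], [0.0, 0.0, 0.0, 1.0]]
plate 0.77 309 137 [ 0.256 -0.393  0.03 ]
plate 0.58 224 148 [ 0.551 -0.285  0.03 ]
jig 0.93 225 147 [ 0.556 -0.326  0.   ]
board 0.88 189 291 [0.543 0.269 0.   ]
wrist ['img', 'camera_matrix', 'extrinsics', 'shot'] [[0.286, 0.905, 0.314, 0.239], [-0.958, 0.27, 0.094, -0.502], [0.0, -0.328, 0.945, 0.373], [0.0, 0.0, 0.0, 1.0]]
plate 0.95 208 56 [ 0.26  -0.444  0.03 ]
{'time': 0.75, 'joints': [1.238, 0.311, 0.014, 1.511, -0.004, 1.319, -0.027], 'joint_vel': [0.0, 0.001, 0.001, -0.0, -0.0, -0.0, -0.001], 'joint_torque': [-0.0, -37.973, 0.146, -23.083, 0.012, 0.002, 0.0], 'eef_pos': [0.158, -0.527, 0.405], 'tool_rot': [0.989, 0.145, -0.0, 0.0], 'ft_force': [-0.225, 0.066, 0.127], 'ft_torque': [-0.008, 0.0, 0.006], 'finger_gap': 0.085}
```

```bash
python3 - <<'E'
import cv2,numpy as np
a=cv2.imread('pics/scene0.png');cv2.imwrite('pics/scene0b.png',cv2.resize(a,(800,600),interpolation=3))
a=cv2.imread('pics/side0.png');cv2.imwrite('pics/side0b.png',cv2.resize(a,(800,600),interpolation=3))
E
```

```text
(no output)
```

View pics/scene0b.png

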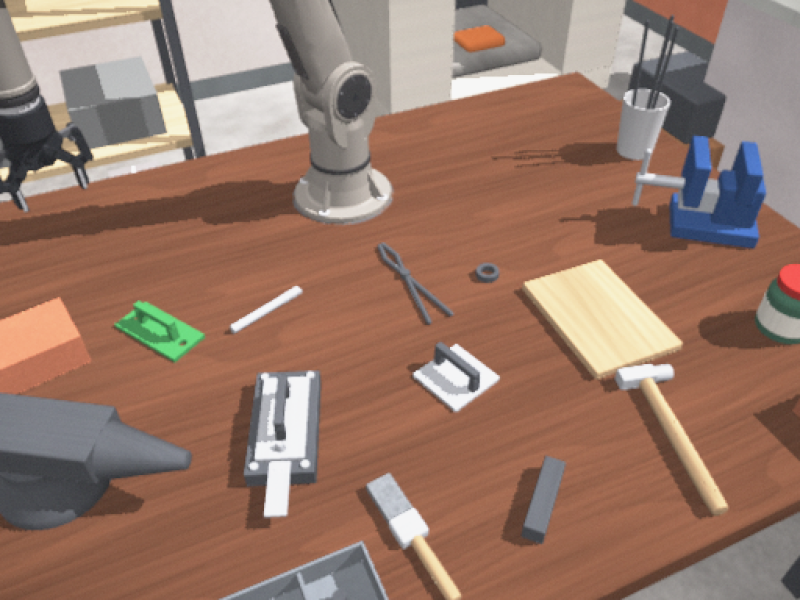

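View pics/side0b.png

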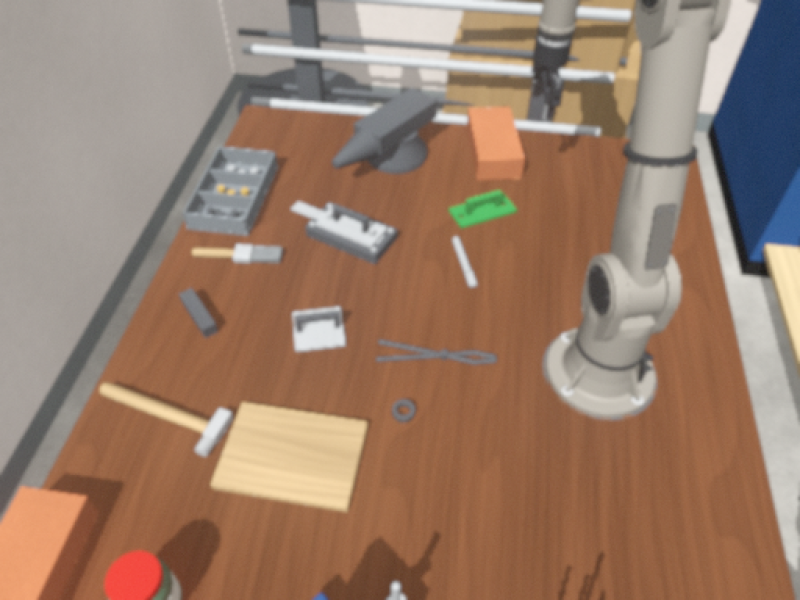

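View pics/wrist0.png

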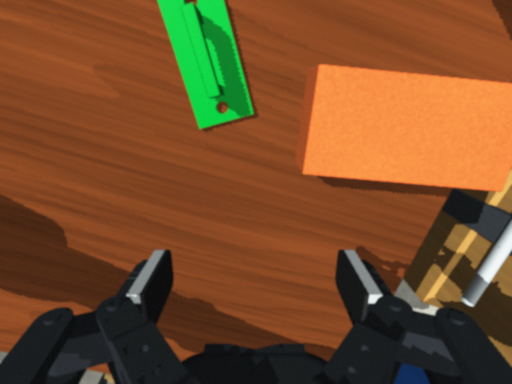

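```bash
python3 - <<'E'
import cv2,numpy as np
a=cv2.imread('pics/scene0.png')[225:340,100:240];b=cv2.imread('pics/side0.png')[115:175,175:265]
a=cv2.resize(a,None,fx=5,fy=5,interpolation=3);b=cv2.resize(b,None,fx=8,fy=8,interpolation=3)
cv2.imwrite('pics/c1.png',a);cv2.imwrite('pics/c2.png',b)
E
```

```text
(no output)
```

View pics/c1.png

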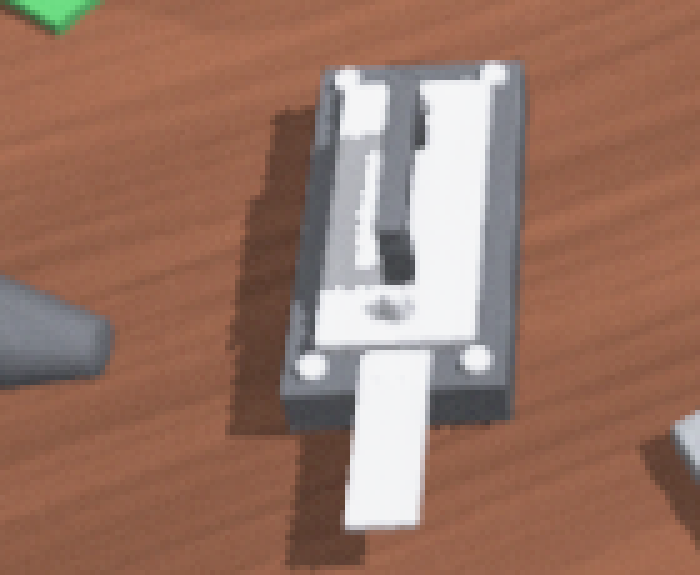

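View pics/c2.png

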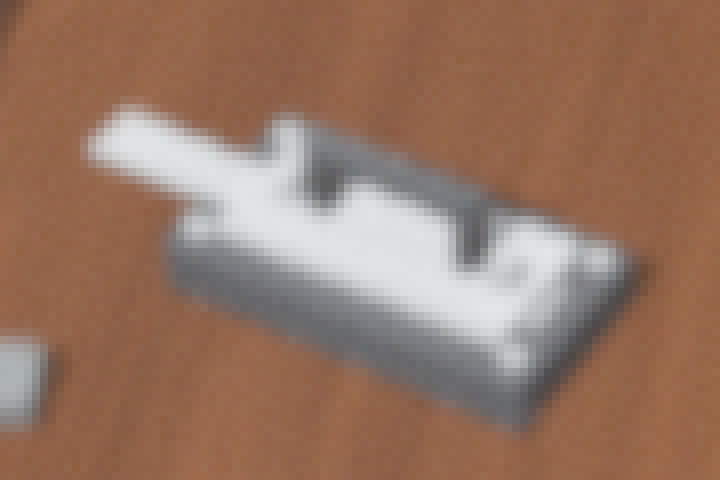

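```bash
python3 - <<'E'
from h import *
p=camera('scene');q=camera('side')
def rect(p,pts,z,n):
    P=np.array([hit(p,u,v,z)[:2] for u,v in pts]); print(n,np.round(P,3).tolist())
    print('  c',np.round(P.mean(0),4),'sides',[round(float(np.linalg.norm(P[i]-P[i-1])),3) for i in range(4)],'dirs',[round(float(np.degrees(np.arctan2(*(P[i]-P[i-1])[::-1]))),1) for i in range(4)])
rect(p,[(164.4,238.6),(204.6,237.4),(202.4,303),(156.4,303.4)],.03,'jig scene')
b=lambda l:[(175+x/8,115+y/8) for x,y in l]
rect(q,b([(172,235),(275,115),(635,255),(527,385)]),.03,'jig side')
s=lambda l:[(x*.64,y*.64) for x,y in l]
rect(p,s([(523,288),(602,261),(680,341),(600,373)]),.018,'board scene')
rect(q,s([(241,403),(367,421),(347,506),(213,486)]),.018,'board side')
rect(p,[(100+x/5,225+y/5) for x,y in [(340,83),(492,78),(475,343),(316,347)]],.038,'plate scene')
print('bar ends',[np.round(hit(p,100+x/5,225+y/5,.079),3) for x,y in [(405,83),(393,232)]])
for z in (.05,.1,.15): print('horn',z,hit(p,122,294,z).round(3))
print('horn side',[hit(q,333*.64,163*.64,z).round(3).tolist() for z in (.05,.1,.15)])
E
```

```text
jig scene [[0.453, -0.314], [0.491, -0.221], [0.668, -0.289], [0.628, -0.381]]
  c [ 0.5601 -0.3011] sides [0.187, 0.1, 0.19, 0.1] dirs [159.0, 67.8, -20.8, -113.8]
jig side [[0.654, -0.29], [0.626, -0.378], [0.446, -0.31], [0.479, -0.221]]
  c [ 0.5511 -0.2998] sides [0.188, 0.092, 0.193, 0.095] dirs [-21.8, -107.6, 159.1, 69.2]
board scene [[0.446, 0.182], [0.442, 0.356], [0.668, 0.351], [0.671, 0.188]]
  c [0.5567 0.2693] sides [0.226, 0.174, 0.226, 0.163] dirs [-178.4, 91.1, -1.4, -88.9]
board side [[0.664, 0.191], [0.425, 0.193], [0.429, 0.359], [0.661, 0.358]]
  c [0.5447 0.2751] sides [0.168, 0.238, 0.166, 0.232] dirs [-89.0, 179.5, 88.8, -0.1]
plate scene [[0.474, -0.309], [0.501, -0.24], [0.644, -0.297], [0.617, -0.361]]
  c [ 0.559  -0.3018] sides [0.153, 0.074, 0.153, 0.07] dirs [160.1, 68.0, -21.5, -112.7]
bar ends [array([ 0.523, -0.286,  0.079]), array([ 0.603, -0.316,  0.079])]
horn 0.05 [ 0.588 -0.443  0.05 ]
horn 0.1 [ 0.626 -0.441  0.1  ]
horn 0.15 [ 0.665 -0.438  0.15 ]
horn side [[0.637, -0.503, 0.05], [0.62, -0.439, 0.1], [0.603, -0.375, 0.15]]
```

Candidates in the scene picture (512 px): green plate at (101,209), which is a look-alike. Square steel plate at (292,242), which is the spare. Oblong steel plate on the dark jig with the tang at (182,270), which matches the description. The close crop confirms it: measured 0.153 x 0.072 m, on the jig, yaw about -21°. The horn tip at (122,294) is about 14 cm away, so it's clear.

```bash
python3 -m creep '[{"hand":1,"x":0.5,"y":0.28,"az":-0.6},{"hand":1,"x":0.5,"y":0.28,"az":-0.6},{"hand":1,"x":0.5,"y":0.28,"az":-0.6},{"hand":1,"x":0.5,"y":0.28,"az":-0.6},{"hand":1,"x":0.5,"y":0.28,"az":-0.6},{"hand":1,"x":0.5,"y":0.28,"az":-0.6},{"hand":1,"x":0.5,"y":0.28,"az":-0.6},{"hand":1,"x":0.5,"y":0.28,"az":-0.6},{"hand":1,"x":0.5,"y":0.28,"az":-0.6},{"hand":1,"x":0.5,"y":0.28,"az":-0.6},{"hand":1,"x":0.5,"y":0.28,"az":-0.6},{"hand":1,"x":0.5,"y":0.28,"az":-0.6},{"hand":1,"x":0.5,"y":0.28,"az":-0.6},{"hand":1,"x":0.5,"y":0.28,"az":-0.6},{"hand":1,"x":0.5,"y":0.28,"az":-0.6},{"hand":1,"x":0.5,"y":0.28,"az":-0.6},{"hand":1},{"hand":1}]' 60
python3 - <<'E'
from h import *
s=env.get_state();print({k:np.round(v,4).tolist() for k,v in s.items() if k in('time','eef_pos','tool_rot','joints','ft_force')})
p=camera('wrist');save(p,'w1')
np.savez('w1.npz',K=p['camera_matrix'],E=p['extrinsics'])
E
```

```text
{'time': 0.85, 'joints': [1.2383, 0.3109, 0.014, 1.5115, -0.0044, 1.3192, -0.0272], 'eef_pos': [0.1577, -0.5269, 0.4047], 'tool_rot': [0.9894, 0.1449, 0.0, 0.0], 'ft_force': [0.5096, 0.0815, -0.6165]}invalid input
```

View pics/w1.png

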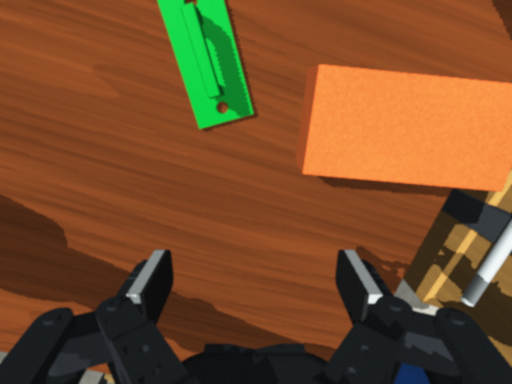

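```bash
python3 -m creep '[{"hand":1.0,"x":0.5,"y":0.28,"z":0.0,"ax":0.0,"ay":0.0,"az":-0.6}]' 60; echo; python3 -m creep '[{"hand":1.0,"x":0.5,"y":0.28,"z":0.0,"ax":0.0,"ay":0.0,"az":-0.6}]'; python3 -m creep --help
```

```text
time: 1.0
eef_pos: [0.1783, -0.5149, 0.4046]
tool_rot: [0.993, 0.119, -0.002, 0.001]
ft_force: [1.1, 0.1, 0.2]
finger_gap: 0.0854

time: 1.1
eef_pos: [0.2072, -0.4991, 0.4047]
tool_rot: [0.995, 0.101, -0.0, 0.0]
ft_force: [0.9, -0.5, 0.5]
finger_gap: 0.0854invalid input: not JSON, or not a number
```

All keys must be given in each row. Fourteen more rows.

```bash
python3 -m creep '[{"hand":1,"x":0.5,"y":0.28,"z":0,"ax":0,"ay":0,"az":-0.6},{"hand":1,"x":0.5,"y":0.28,"z":0,"ax":0,"ay":0,"az":-0.6},{"hand":1,"x":0.5,"y":0.28,"z":0,"ax":0,"ay":0,"az":-0.6},{"hand":1,"x":0.5,"y":0.28,"z":0,"ax":0,"ay":0,"az":-0.6},{"hand":1,"x":0.5,"y":0.28,"z":0,"ax":0,"ay":0,"az":-0.6},{"hand":1,"x":0.5,"y":0.28,"z":0,"ax":0,"ay":0,"az":-0.6},{"hand":1,"x":0.5,"y":0.28,"z":0,"ax":0,"ay":0,"az":-0.6},{"hand":1,"x":0.5,"y":0.28,"z":0,"ax":0,"ay":0,"az":-0.6},{"hand":1,"x":0.5,"y":0.28,"z":0,"ax":0,"ay":0,"az":-0.6},{"hand":1,"x":0.5,"y":0.28,"z":0,"ax":0,"ay":0,"az":-0.6},{"hand":1,"x":0.5,"y":0.28,"z":0,"ax":0,"ay":0,"az":-0.6},{"hand":1,"x":0.5,"y":0.28,"z":0,"ax":0,"ay":0,"az":-0.6},{"hand":1,"x":0.5,"y":0.28,"z":0,"ax":0,"ay":0,"az":-0.6},{"hand":1,"x":0.5,"y":0.28,"z":0,"ax":0,"ay":0,"az":-0.6},{"hand":1,"x":0,"y":0,"z":0,"ax":0,"ay":0,"az":0},{"hand":1,"x":0,"y":0,"z":0,"ax":0,"ay":0,"az":0}]' 60
python3 - <<'E'
from h import *
s=env.get_state();print({k:np.round(v,4).tolist() for k,v in s.items() if k in('time','eef_pos','tool_rot','joints','ft_force')})
p=camera('wrist');save(p,'w2')
np.savez('w2.npz',K=p['camera_matrix'],E=p['extrinsics'])
E
```

```text
time: 2.7
eef_pos: [0.5582, -0.3023, 0.4043]
tool_rot: [0.982, -0.188, -0.0, 0.0]
ft_force: [-0.1, -0.4, 0.8]
finger_gap: 0.0851
{'time': 2.7, 'joints': [0.5172, 0.4926, -0.0767, 1.2498, 0.0371, 1.4014, -1.5048], 'eef_pos': [0.5582, -0.3023, 0.4043], 'tool_rot': [0.9823, -0.1875, -0.0004, 0.0], 'ft_force': [-0.1168, -0.4347, 0.7518]}
```

View pics/w2.png

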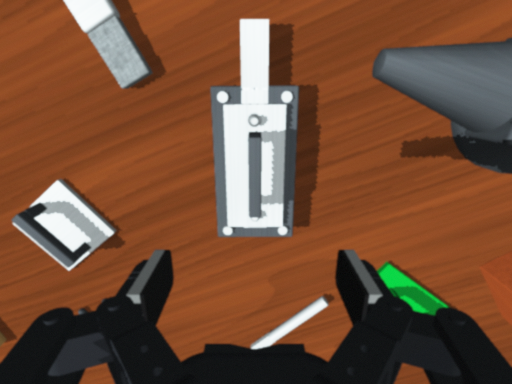

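The wrist view shows the oblong plate on its jig with the bar from (255,135) to (256,217), running vertically in the image and therefore well aligned. The square spare is at (65,225) and the horn tip at (380,65). Now I'll work out the exact offset.

```bash
python3 - <<'E'
from h import *
d=np.load('w2.npz');p=dict(camera_matrix=d['K'],extrinsics=d['E'])
P=np.array([hit(p,u,v,.03)[:2] for u,v in [(211,87),(299,87),(292,237),(217,237)]]);print(P.round(4),P.mean(0))
B=np.array([hit(p,u,v,.079)[:2] for u,v in [(255,134),(255.5,218)]]);print(B,B.mean(0),np.linalg.norm(B[0]-B[1]),np.degrees(np.arctan2(*(B[0]-B[1])[::-1])))
e=np.array([P[0]-P[3],P[1]-P[2]]);print(np.linalg.norm(e,axis=1),np.degrees(np.arctan2(e[:,1],e[:,0])))
print('dowel far',hit(p,255,120,.05))
import cv2
a=cv2.imread('pics/w2.png')[75:245,190:320];cv2.imwrite('pics/w2c.png',cv2.resize(a,None,fx=3.5,fy=3.5,interpolation=3))
E
```

```text
[[ 0.6598 -0.29  ]
 [ 0.6235 -0.3815]
 [ 0.4488 -0.3125]
 [ 0.4858 -0.2196]] [ 0.55447293 -0.300906  ]
[[ 0.59959407 -0.31889869]
 [ 0.51323747 -0.28532102]] [ 0.55641577 -0.30210986] 0.09265484571136737 -21.24736108242038
[0.18775235 0.18779303] [-22.02808276 -21.5625745 ]
dowel far [ 0.60992822 -0.32311693  0.05      ]
```

View pics/w2c.png

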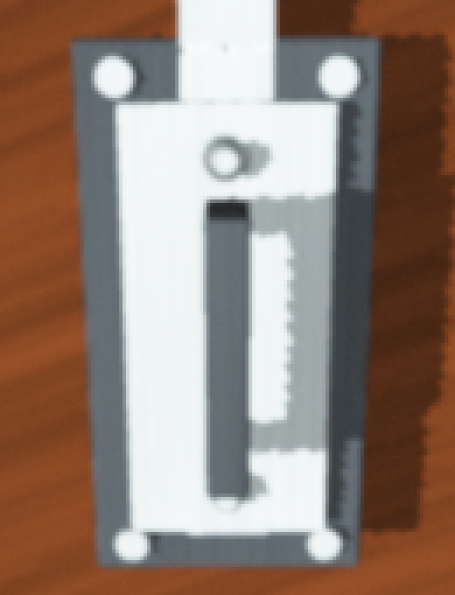

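```bash
python3 -m creep '[{"hand":1,"x":-0.06,"y":0.02,"z":-0.4,"ax":0,"ay":0,"az":0},{"hand":1,"x":0,"y":0,"z":-0.4,"ax":0,"ay":0,"az":0},{"hand":1,"x":0,"y":0,"z":-0.4,"ax":0,"ay":0,"az":0},{"hand":1,"x":0,"y":0,"z":-0.4,"ax":0,"ay":0,"az":0},{"hand":1,"x":0,"y":0,"z":-0.4,"ax":0,"ay":0,"az":0},{"hand":1,"x":0,"y":0,"z":-0.4,"ax":0,"ay":0,"az":0},{"hand":1,"x":0,"y":0,"z":-0.4,"ax":0,"ay":0,"az":0},{"hand":1,"x":0,"y":0,"z":-0.4,"ax":0,"ay":0,"az":0},{"hand":1,"x":0,"y":0,"z":-0.34,"ax":0,"ay":0,"az":0},{"hand":1,"x":0,"y":0,"z":0,"ax":0,"ay":0,"az":0},{"hand":1,"x":0,"y":0,"z":0,"ax":0,"ay":0,"az":0}]' 80
python3 - <<'E'
from h import *
p=camera('wrist');save(p,'w3')
E
```

```text
time: 3.85
eef_pos: [0.5539, -0.3031, 0.2281]
tool_rot: [0.982, -0.189, -0.0, 0.0]
ft_force: [0.2, 0.0, 0.2]
finger_gap: 0.0854
```

View pics/w3.png

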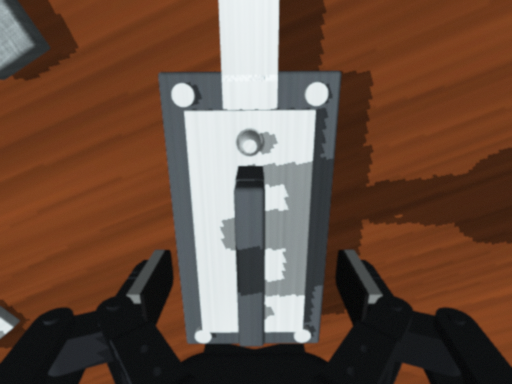

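The bar is at column 250 and the finger midpoint at about 255, so the tool is about 2 mm off towards -y, which agrees with the measured TCP. I'll correct that and close.

```bash
python3 -m creep '[{"hand":1,"x":0.02,"y":0.04,"z":-0.02,"ax":0,"ay":0,"az":0},{"hand":1,"x":0,"y":0,"z":0,"ax":0,"ay":0,"az":0},{"hand":0.4,"x":0,"y":0,"z":0,"ax":0,"ay":0,"az":0},{"hand":0.3,"x":0,"y":0,"z":0,"ax":0,"ay":0,"az":0},{"hand":0.2,"x":0,"y":0,"z":0,"ax":0,"ay":0,"az":0},{"hand":0.1,"x":0,"y":0,"z":0,"ax":0,"ay":0,"az":0},{"hand":0,"x":0,"y":0,"z":0,"ax":0,"ay":0,"az":0},{"hand":0,"x":0,"y":0,"z":0,"ax":0,"ay":0,"az":0},{"hand":0,"x":0,"y":0,"z":0,"ax":0,"ay":0,"az":0},{"hand":0,"x":0,"y":0,"z":0,"ax":0,"ay":0,"az":0}]' 80
python3 - <<'E'
from h import *
p=camera('wrist');save(p,'w4')
E
```

```text
time: 4.9
eef_pos: [0.5555, -0.3006, 0.227]
tool_rot: [0.982, -0.189, 0.0, 0.001]
ft_force: [-1.0, -1.1, 3.1]
finger_gap: 0.0122
```

View pics/w4.png

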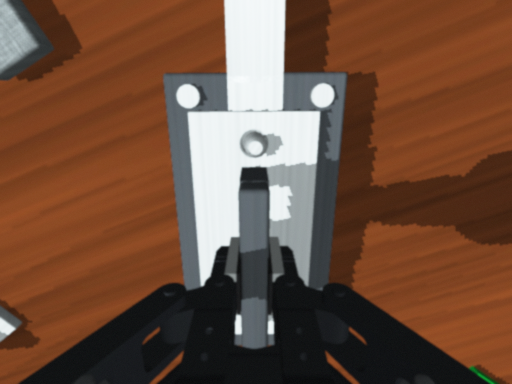

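Both pads are on the bar and the dowel ring looks centred. Lifting slowly, straight up.

```bash
python3 -m creep '[{"hand":0,"x":0,"y":0,"z":0.1,"ax":0,"ay":0,"az":0},{"hand":0,"x":0,"y":0,"z":0.1,"ax":0,"ay":0,"az":0},{"hand":0,"x":0,"y":0,"z":0.1,"ax":0,"ay":0,"az":0},{"hand":0,"x":0,"y":0,"z":0.1,"ax":0,"ay":0,"az":0},{"hand":0,"x":0,"y":0,"z":0.1,"ax":0,"ay":0,"az":0},{"hand":0,"x":0,"y":0,"z":0.1,"ax":0,"ay":0,"az":0},{"hand":0,"x":0,"y":0,"z":0.1,"ax":0,"ay":0,"az":0},{"hand":0,"x":0,"y":0,"z":0.1,"ax":0,"ay":0,"az":0},{"hand":0,"x":0,"y":0,"z":0.1,"ax":0,"ay":0,"az":0},{"hand":0,"x":0,"y":0,"z":0.1,"ax":0,"ay":0,"az":0}]' 80
python3 - <<'E'
from h import *
p=camera('wrist');save(p,'w5')
s=env.get_state();print({k:np.round(v,4).tolist() for k,v in s.items() if k in('time','eef_pos','tool_rot','ft_force','ft_torque')})
E
```

```text
time: 5.95
eef_pos: [0.5557, -0.2998, 0.2771]
tool_rot: [0.982, -0.189, -0.0, -0.0]
ft_force: [-0.6, 0.1, -4.6]
finger_gap: 0.0126
{'time': 6.0, 'eef_pos': [0.556, -0.3, 0.2782], 'tool_rot': [0.9821, -0.1886, 0.0008, 0.0002], 'ft_force': [-0.6382, -0.2075, -4.8313], 'ft_torque': [-0.034, -0.0985, -0.0471]}
```

View pics/w5.png

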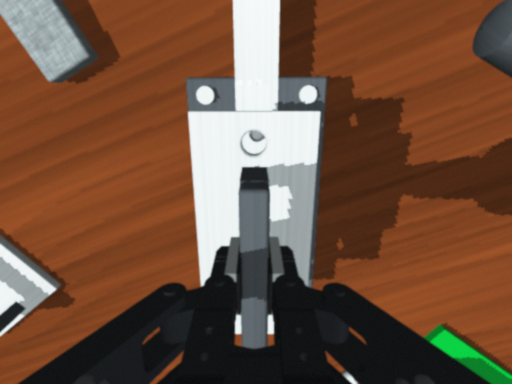

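```bash
python3 -m creep '[{"hand":0,"x":0,"y":0,"z":0.2,"ax":0,"ay":0,"az":0},{"hand":0,"x":0,"y":0,"z":0.4,"ax":0,"ay":0,"az":0},{"hand":0,"x":0,"y":0,"z":0.4,"ax":0,"ay":0,"az":0},{"hand":0,"x":0,"y":0,"z":0.3,"ax":0,"ay":0,"az":0},{"hand":0,"x":0,"y":0.1,"z":0.2,"ax":0,"ay":0,"az":0},{"hand":0,"x":0,"y":0.2,"z":0,"ax":0,"ay":0,"az":0.25},{"hand":0,"x":0,"y":0.3,"z":0,"ax":0,"ay":0,"az":0.25},{"hand":0,"x":0,"y":0.4,"z":0,"ax":0,"ay":0,"az":0.25},{"hand":0,"x":0,"y":0.5,"z":0,"ax":0,"ay":0,"az":0.25},{"hand":0,"x":0,"y":0.5,"z":0,"ax":0,"ay":0,"az":0.25},{"hand":0,"x":0,"y":0.5,"z":0,"ax":0,"ay":0,"az":0.25},{"hand":0,"x":0,"y":0.5,"z":0,"ax":0,"ay":0,"az":0.25},{"hand":0,"x":0,"y":0.5,"z":0,"ax":0,"ay":0,"az":0.25},{"hand":0,"x":0,"y":0.5,"z":0,"ax":0,"ay":0,"az":0.25},{"hand":0,"x":0,"y":0.5,"z":0,"ax":0,"ay":0,"az":0.25},{"hand":0,"x":0,"y":0.5,"z":0,"ax":0,"ay":0,"az":0.25},{"hand":0,"x":0,"y":0.5,"z":0,"ax":0,"ay":0,"az":0.25},{"hand":0,"x":0,"y":0.4,"z":0,"ax":0,"ay":0,"az":0.25},{"hand":0,"x":0,"y":0.2,"z":0,"ax":0,"ay":0,"az":0.25},{"hand":0,"x":0,"y":0.1,"z":0,"ax":0,"ay":0,"az":0.25}]' 80
python3 - <<'E'
from h import *
p=camera('scene');save(p,'s6')
p=camera('wrist');save(p,'w6')
np.savez('w6.npz',K=p['camera_matrix'],E=p['extrinsics'])
s=env.get_state();print({k:np.round(v,4).tolist() for k,v in s.items() if k in('time','eef_pos','tool_rot','joints','ft_force','ft_torque')})
E
```

```text
time: 8.0
eef_pos: [0.5555, 0.012, 0.3517]
tool_rot: [0.998, -0.057, -0.0, -0.0]
ft_force: [-0.5, -0.5, -5.9]
finger_gap: 0.0128
{'time': 8.1, 'joints': [0.1311, 0.3698, -0.2413, 1.5733, 0.093, 1.2099, -1.8149], 'eef_pos': [0.5557, 0.0102, 0.3516], 'tool_rot': [0.9983, -0.0583, -0.0001, 0.0003], 'ft_force': [-0.2745, 0.1485, -5.1561], 'ft_torque': [-0.0324, 0.0082, -0.0022]}
```

View pics/w6.png

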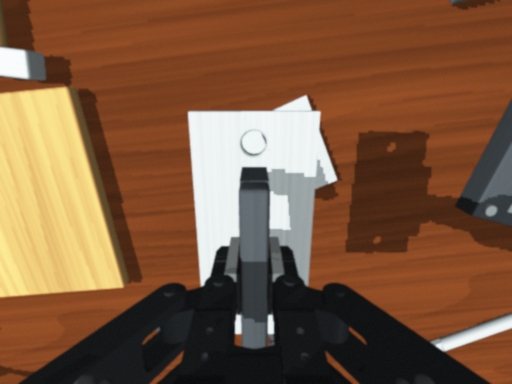

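View pics/s6.png

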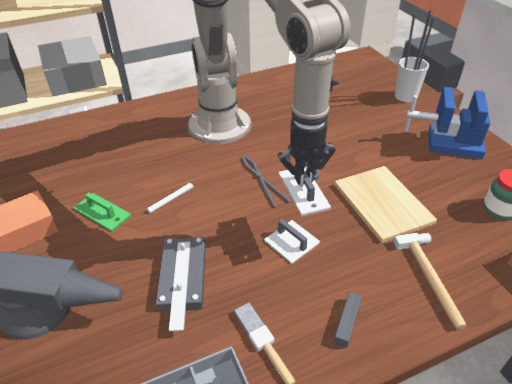

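The plate hangs level above and clear of the spare. The board's near edge shows in the wrist view from (73,88) to (127,288). I'll measure from it.

```bash
python3 - <<'E'
from h import *
d=np.load('w6.npz');p=dict(camera_matrix=d['K'],extrinsics=d['E'])
a=hit(p,71,88,.018)[:2];b=hit(p,124,288,.018)[:2]
e=(a-b)/np.linalg.norm(a-b);print(a,b,np.linalg.norm(a-b),np.degrees(np.arctan2(e[1],e[0])))
print('centre',(a+b)/2+.085*np.array([-e[1],e[0]]))
E
```

```text
[0.66453084 0.18184531] [0.42782    0.19161245] 0.2369122661476268 -2.362794182823354
centre [0.5496797  0.27165661]
```

```bash
python3 -m creep '[{"hand":0,"x":-0.01,"y":0.1,"z":0,"ax":0,"ay":0,"az":0.1},{"hand":0,"x":-0.01,"y":0.2,"z":0,"ax":0,"ay":0,"az":0.1},{"hand":0,"x":-0.01,"y":0.3,"z":0,"ax":0,"ay":0,"az":0.1},{"hand":0,"x":-0.01,"y":0.4,"z":0,"ax":0,"ay":0,"az":0.1},{"hand":0,"x":-0.01,"y":0.5,"z":0,"ax":0,"ay":0,"az":0.1},{"hand":0,"x":-0.01,"y":0.5,"z":0,"ax":0,"ay":0,"az":0.1},{"hand":0,"x":-0.01,"y":0.5,"z":0,"ax":0,"ay":0,"az":0.1},{"hand":0,"x":-0.01,"y":0.5,"z":0,"ax":0,"ay":0,"az":0.1},{"hand":0,"x":-0.01,"y":0.5,"z":0,"ax":0,"ay":0,"az":0.1},{"hand":0,"x":-0.01,"y":0.5,"z":0,"ax":0,"ay":0,"az":0.1},{"hand":0,"x":-0.01,"y":0.5,"z":0,"ax":0,"ay":0,"az":0.1},{"hand":0,"x":-0.01,"y":0.4,"z":0,"ax":0,"ay":0,"az":0.1},{"hand":0,"x":0,"y":0.2,"z":0,"ax":0,"ay":0,"az":0.1},{"hand":0,"x":0,"y":0.13,"z":0,"ax":0,"ay":0,"az":0.07},{"hand":0,"x":0,"y":0,"z":0,"ax":0,"ay":0,"az":0},{"hand":0,"x":0,"y":0,"z":0,"ax":0,"ay":0,"az":0}]' 80
python3 - <<'E'
from h import *
p=camera('scene');save(p,'s7')
p=camera('side');save(p,'d7')
p=camera('wrist');save(p,'w7')
np.savez('w7.npz',K=p['camera_matrix'],E=p['extrinsics'])
s=env.get_state();print({k:np.round(v,4).tolist() for k,v in s.items() if k in('time','eef_pos','tool_rot','joints','ft_force','ft_torque')})
E
```

```text
time: 9.7
eef_pos: [0.5502, 0.2703, 0.3516]
tool_rot: [1.0, -0.012, 0.0, 0.001]
ft_force: [-0.1, -1.0, -6.1]
finger_gap: 0.0123
{'time': 9.85, 'joints': [-0.2634, 0.4949, -0.3331, 1.4008, 0.1643, 1.2735, -2.2026], 'eef_pos': [0.5503, 0.2701, 0.3517], 'tool_rot': [0.9999, -0.0121, 0.0001, 0.0006], 'ft_force': [0.2569, 0.1102, -5.7224], 'ft_torque': [0.0412, 0.0001, -0.0472]}
```

View pics/w7.png

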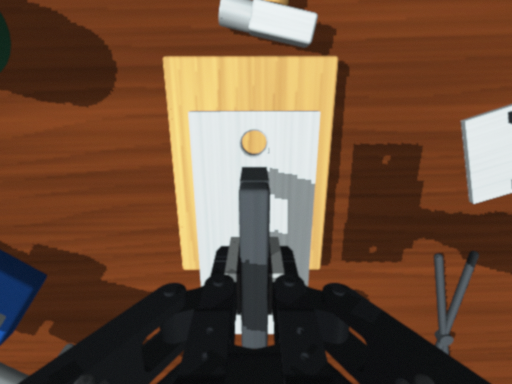

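View pics/d7.png

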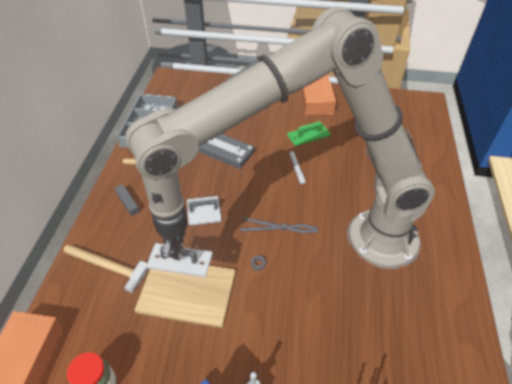

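```bash
python3 - <<'E'
from h import *
d=np.load('w7.npz');p=dict(camera_matrix=d['K'],extrinsics=d['E'])
P=np.array([hit(p,u,v,.018)[:2] for u,v in [(164,57),(337,57),(322,268),(183,268)]]);print(P.round(3),P.mean(0))
# plate underside far corners (bottom at eef z-.197) and hole
z=.3517-.197+.008
print([hit(p,u,v,z).round(3) for u,v in [(189,111),(320,111),(254,142)]])
E
```

```text
[[0.669 0.353]
 [0.665 0.188]
 [0.43  0.19 ]
 [0.435 0.36 ]] [0.54979425 0.27276516]
[array([0.627, 0.303, 0.163]), array([0.625, 0.234, 0.163]), array([0.61 , 0.269, 0.163])]
```

```bash
python3 -m creep '[{"hand":0,"x":-0.02,"y":0.07,"z":-0.2,"ax":0,"ay":0,"az":0},{"hand":0,"x":0,"y":0,"z":-0.3,"ax":0,"ay":0,"az":0},{"hand":0,"x":0,"y":0,"z":-0.3,"ax":0,"ay":0,"az":0},{"hand":0,"x":0,"y":0,"z":-0.3,"ax":0,"ay":0,"az":0},{"hand":0,"x":0,"y":0,"z":-0.3,"ax":0,"ay":0,"az":0},{"hand":0,"x":0,"y":0,"z":-0.3,"ax":0,"ay":0,"az":0},{"hand":0,"x":0,"y":0,"z":-0.3,"ax":0,"ay":0,"az":0},{"hand":0,"x":0,"y":0,"z":-0.3,"ax":0,"ay":0,"az":0},{"hand":0,"x":0,"y":0,"z":-0.2,"ax":0,"ay":0,"az":0},{"hand":0,"x":0,"y":0,"z":-0.1,"ax":0,"ay":0,"az":0},{"hand":0,"x":0,"y":0,"z":0,"ax":0,"ay":0,"az":0},{"hand":0,"x":0,"y":0,"z":0,"ax":0,"ay":0,"az":0}]' 80
python3 -m creep '[{"hand":0,"x":0,"y":0,"z":-0.03,"ax":0,"ay":0,"az":0},{"hand":0,"x":0,"y":0,"z":-0.03,"ax":0,"ay":0,"az":0},{"hand":0,"x":0,"y":0,"z":-0.02,"ax":0,"ay":0,"az":0},{"hand":0,"x":0,"y":0,"z":0,"ax":0,"ay":0,"az":0}]' 80
python3 - <<'E'
from h import *
p=camera('wrist');save(p,'w8')
E
```

```text
time: 11.05
eef_pos: [0.5491, 0.2754, 0.2223]
tool_rot: [1.0, -0.011, 0.001, -0.0]
ft_force: [0.5, 0.6, -5.5]
finger_gap: 0.0128
time: 11.45
eef_pos: [0.5487, 0.2751, 0.2177]
tool_rot: [1.0, -0.011, -0.0, 0.0]
ft_force: [0.3, 0.5, -5.5]
finger_gap: 0.0121
```

View pics/w8.png

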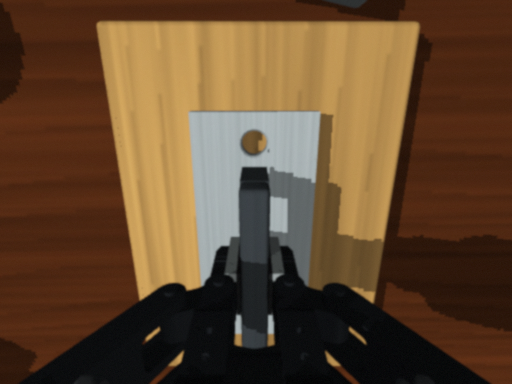

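The board's midline at row 111 is about column 258 and the plate's is 254.5, so it is about 2 mm too far to +y. I'll correct that and creep down to contact.

```bash
python3 -m creep '[{"hand":0,"x":0.02,"y":-0.03,"z":-0.02,"ax":0,"ay":0,"az":0},{"hand":0,"x":0,"y":0,"z":-0.02,"ax":0,"ay":0,"az":0},{"hand":0,"x":0,"y":0,"z":0,"ax":0,"ay":0,"az":0}]' 80
python3 -m creep '[{"hand":0,"x":0,"y":0,"z":-0.02,"ax":0,"ay":0,"az":0},{"hand":0,"x":0,"y":0,"z":0,"ax":0,"ay":0,"az":0}]' 80
```

```text
time: 11.8
eef_pos: [0.5497, 0.2733, 0.2154]
tool_rot: [1.0, -0.011, -0.0, 0.0]
ft_force: [0.1, -0.6, -6.4]
finger_gap: 0.0128
time: 12.0
eef_pos: [0.5498, 0.2736, 0.215]
tool_rot: [1.0, -0.011, 0.0, 0.0]
ft_force: [0.8, -0.4, -3.1]
finger_gap: 0.0126
```

```bash
python3 -m creep '[{"hand":0,"x":0,"y":0,"z":-0.01,"ax":0,"ay":0,"az":0},{"hand":0,"x":0,"y":0,"z":0,"ax":0,"ay":0,"az":0}]' 80;  python3 -m creep '[{"hand":0,"x":0,"y":0,"z":-0.01,"ax":0,"ay":0,"az":0},{"hand":0,"x":0,"y":0,"z":0,"ax":0,"ay":0,"az":0},{"hand":0,"x":0,"y":0,"z":0,"ax":0,"ay":0,"az":0}]' 80
```

```text
time: 12.2
eef_pos: [0.5498, 0.2736, 0.215]
tool_rot: [1.0, -0.011, 0.0, 0.0]
ft_force: [-1.5, -1.2, 0.9]
finger_gap: 0.0125
time: 12.5
eef_pos: [0.5497, 0.2736, 0.215]
tool_rot: [1.0, -0.011, 0.0, 0.0]
ft_force: [-3.9, -2.8, 5.8]
finger_gap: 0.0125
```

The board now carries the plate: the force has gone from -6 N to +6 N. Releasing and rising.

```bash
python3 -m creep '[{"hand":0.12,"x":0,"y":0,"z":0.01,"ax":0,"ay":0,"az":0},{"hand":0.2,"x":0,"y":0,"z":0,"ax":0,"ay":0,"az":0},{"hand":0.3,"x":0,"y":0,"z":0,"ax":0,"ay":0,"az":0},{"hand":0.5,"x":0,"y":0,"z":0,"ax":0,"ay":0,"az":0},{"hand":0.7,"x":0,"y":0,"z":0,"ax":0,"ay":0,"az":0},{"hand":0.7,"x":0,"y":0,"z":0,"ax":0,"ay":0,"az":0},{"hand":0.7,"x":0,"y":0,"z":0,"ax":0,"ay":0,"az":0}]' 20
python3 - <<'E'
from h import *
p=camera('wrist');save(p,'w9')
E
```

```text
time: 13.2
eef_pos: [0.5498, 0.2736, 0.2142]
tool_rot: [1.0, -0.011, 0.0, -0.0]
ft_force: [0.5, 0.0, -0.9]
finger_gap: 0.0599
```

View pics/w9.png

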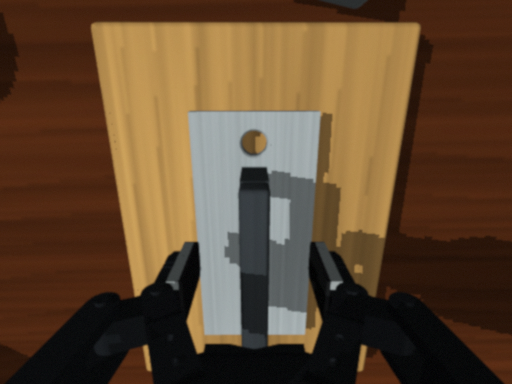

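Free of both fingers and lying flat. Rising straight up.

```bash
python3 -m creep '[{"hand":0.7,"x":0,"y":0,"z":0.2,"ax":0,"ay":0,"az":0},{"hand":0.7,"x":0,"y":0,"z":0.3,"ax":0,"ay":0,"az":0},{"hand":0.7,"x":0,"y":0,"z":0.4,"ax":0,"ay":0,"az":0},{"hand":0.7,"x":0,"y":0,"z":0.5,"ax":0,"ay":0,"az":0},{"hand":0.7,"x":0,"y":0,"z":0.5,"ax":0,"ay":0,"az":0},{"hand":0.7,"x":0,"y":0,"z":0.5,"ax":0,"ay":0,"az":0},{"hand":0.7,"x":0,"y":0,"z":0.5,"ax":0,"ay":0,"az":0},{"hand":0.7,"x":0,"y":0,"z":0.3,"ax":0,"ay":0,"az":0},{"hand":0.7,"x":-0.1,"y":0,"z":0.1,"ax":0,"ay":0,"az":0},{"hand":0.7,"x":0,"y":0,"z":0,"ax":0,"ay":0,"az":0},{"hand":0.7,"x":0,"y":0,"z":0,"ax":0,"ay":0,"az":0}]' 20
python3 - <<'E'
from h import *
p=camera('wrist');save(p,'w10');np.savez('w10.npz',K=p['camera_matrix'],E=p['extrinsics'])
p=camera('scene');save(p,'s10')
E
```

```text
time: 14.35
eef_pos: [0.5442, 0.2735, 0.3788]
tool_rot: [1.0, -0.011, -0.0, 0.0]
ft_force: [-0.4, -0.1, 0.2]
finger_gap: 0.0598
```

View pics/w10.png

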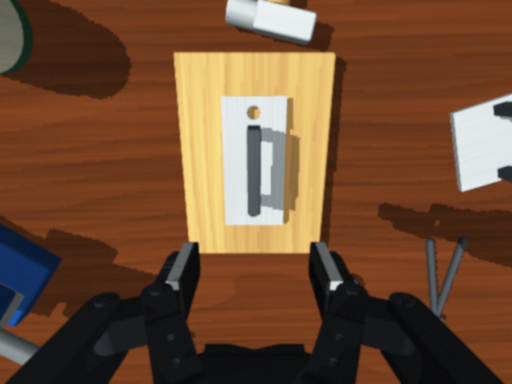

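View pics/s10.png

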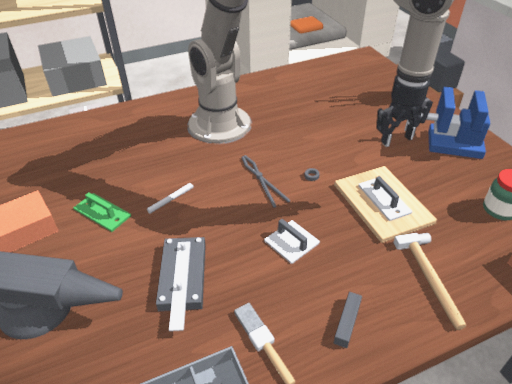

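```bash
python3 - <<'E'
from h import *
d=np.load('w10.npz');p=dict(camera_matrix=d['K'],extrinsics=d['E'])
f=lambda L,z:np.array([hit(p,u,v,z)[:2] for u,v in L]).mean(0)
print('board',f([(174,53),(335,53),(320,253),(189,253)],.018),'plate',f([(222,97),(287,97),(283,224),(226,224)],.026))
print(finish_job())
E
```

```text
board [0.5487608  0.27335397] plate [0.54995047 0.27336771]
the job is handed in; nothing more can be done
None
```

I took the oblong drilling plate off its jig by its handle and lifted it straight up off both dowels. I then set it down, handle up, in the middle of the light wooden board and handed the job in, about 14.5 s into the 42 s allowed.

- **Placement:** in the last wrist picture the plate's centre is about 1 mm from the board's centre, and the two are nearly parallel.
- **Set-down and release:** the wrist force went from about -6 N to +6 N at contact, so the board took the weight before I opened the fingers. The gripper then rose clear, and the last force reading was near zero.
- **Other things:** the square plate and the green look-alike show no sign of having been moved. The highest wrist force I read was about 8 N.
- **Disagreements:**
  - The scene and side cameras placed the jig about 9 mm apart in x and the board about 12 mm apart. I used the wrist camera instead.
  - The gripped bar read 12–13 mm, against its stated 14 mm.
- **Refused call:** my first move call was refused because its rows left out some values. The robot did not move.

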